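# File the medicine cartons and close up the row

### The job

File the two medicine cartons that stand loose on the counter upright into the filing channel, behind the carton already there, so that the row goes down in height from the channel's end wall (tallest) to the sliding stop (shortest). Slide the stop back to make room, and when both are in and let go push it firmly up until the whole row is snug from wall to stop with no play left, without crushing the cartons. Leave the bottles, the jar and the carton lying flat where they are.

Things in the scene. Friction and masses are not known exactly. Their poses are not given: they have to be found in the camera images.
- channel: Filing channel of grey metal, fixed: a trough 222 mm long (own y), 70 mm wide (own x). Origin on the counter, on its centre line; z up. Floor top 6 mm above the origin, from y = -130 to +92 mm. Low side lips, top 20 mm above the counter, 64 mm apart inside, so a carton held across the channel can be let down. End wall near the +y end, the sliding stop on the -y side.
- channel_floor (a point): Point on the channel's floor above its origin; axes as the channel's. The end wall (plate 60 mm wide, top 100 mm above the counter) is clamped fast in a slot: its face is somewhere between y = +56 and +78 mm, differently each time and not measured: feel for it. Cartons stand in a row along y, width along x. The three measure 108 mm together; with the stop fully back 118 to 140 mm are free.
- stop (a joint): Slide of the stop along the channel, m: 0 = nearest to the end wall (its face at the channel's y = +4 mm), growing as the stop is drawn away from the wall, 0.066 = fully back (face at y = -62 mm). Stays where it is left; slides against about 2.5 N of friction.
- stop_grip (a point): On the axis of the stop's handle, 86 mm above the counter; axes as the channel's. Handle: black upright post 18 x 18 mm, square to the channel, top 15 mm above this point, free down to 16 mm above the counter. The stop's steel face plate (56 mm wide, 6 mm thick, top 90 mm above the counter) has its face 42 mm from this point towards the wall; its base ends 22 mm behind this point.
- thick_mid (a point): Tallest carton, white with a grey-blue band, 58 mm wide (own x), 44 mm thick (own y), 118 mm tall, 170 g, loose, already standing in the channel, up to 27 mm short of the end wall. Point at its centre, half-way up (59 mm above its foot).
- middle_mid (a point): Middle carton, same print, 58 mm wide (own x), 36 mm thick (own y), 108 mm tall, about 140 g, rigid, standing loose on the counter. Point at its centre, half-way up (54 mm above its foot). To be filed next to the tallest.
- thin_mid (a point): Shortest carton, same print, 58 mm wide (own x), 28 mm thick (own y), 96 mm tall, about 100 g, rigid, standing loose on the counter. Point at its centre, half-way up (48 mm above its foot). To be filed last, next to the stop.
- syrup_a_mid (a point): small amber syrup bottle with paper label and white cap, 42 mm in diameter, 105 mm tall, loose; point on its axis 52 mm above its foot. Bystander: leave it where it is
- syrup_b_mid (a point): small amber syrup bottle with paper label and white cap, 42 mm in diameter, 105 mm tall, loose; point on its axis 52 mm above its foot. Bystander: leave it where it is
- syrup_c_mid (a point): small amber syrup bottle with paper label and white cap, 42 mm in diameter, 105 mm tall, loose; point on its axis 52 mm above its foot. Bystander: leave it where it is
- flat_mid (a point): Carton lying flat, 85 x 55 mm, 26 mm high, white with an ochre band, loose; point at its centre. Bystander: it belongs elsewhere, leave it where it is
- jar_mid (a point): White round tablet jar, 72 mm in diameter, 85 mm tall, loose; point on its axis 42 mm up. Bystander: leave it where it is
Not all that is in view belongs to the job. What is shaped like the channel but pink is not meant. Leave any yellow look-alike of the part that bears middle_mid alone.

How it is judged:
By the outcome, as a careful person would: the job done as asked, in the order asked, and still so for the second after the job is handed in, with the robot touching nothing.
It also fails if it takes over 72 s, if anything falls off the work surface, if the arm or the gripper's body presses on something with over 40 N, if the wrist force passes 120 N, or if a joint passes its speed limit or range.

### The arm

A 6-joint arm with a two-finger parallel gripper is mounted at the origin on the work surface. World frame = base frame: x ahead of the robot, y to its left, z up, the work surface at z = 0. Lengths are in mm, angles in degrees, forces in N, time in s.
With the tool pointing down it reaches from about 350 to 850 mm from the base axis. Payload 8.1 kg.
Tool frame: the origin (TCP) lies midway between the tips of the shut fingers; the grasp point (between the pads) lies 19 mm behind it (hold_point_z is the distance from the TCP to the grasp point, in mm); z points along the fingers, y is the direction in which the jaws open and shut (so a half turn about z gives the same grasp; the last joint's range is limited). The gripper opens to 85 mm and grips with 20 to 120 N. Pads are 22 mm wide; open, the fingers measure 114 mm over their backs; the gripper's body (76 mm by 85 mm) begins 54 mm behind the grasp point. The pads swing forward as they close: fully open they stand 13 mm farther back than shut.
Start: joints at [-74.565, 7.471, 85.268, -0, 87.261, -4.893], TCP at [208.462, -562.627, 231.292] pointing down, gripper open.
Joint ranges: [-169.43, 169.43], [-51.17, 129.36], [1.28, 143.12], [-76.62, 256.62], [0, 156.53], [-152.29, 152.29]. Speed limits (degrees/s): [136.94, 136.94, 159.86, 180, 180, 180].

### API

Orientations are given as [roll, pitch, yaw] about the fixed x, y, z axes, in that order (R = Rz(yaw) Ry(pitch) Rx(roll)).
In Python, from bench import sense, snapshot, camera_params, hand_in, hold_point_z gives the robot as it stands.
- The arm moves only by the tool servo_tool, never from a script. Its argument "motion" is a list of rows, each a list of 7 numbers: the finger opening in mm, from 0 to 85.4, then the shift along the tool's x, y, z in mm, then the turn, a rotation vector about the tool's x, y, z in rad. A call has 1 to 10 rows; each row shifts and turns the pose as measured when the row begins, along the tool's axes as they then stand; what a row does not reach is not made up. A row lasts 1/10 s, in which the tool goes at most 50 mm and 8.59 degrees, less where a joint would pass 70% of its speed; a pose out of reach is approached as far as the arm can. A call with a gripper value outside its range is refused whole. The fingers move at their own pace and stop on an object; "force" is the grip in N (left out, the last holds). Time passes only in rows, so rows that do not move let the fingers close. It gives the time, the measured TCP pose, the force and the opening at its end, in the units of the state.
- sense(): the state, without advancing time (a new reading comes with each control period).
- snapshot(name): name is "scene" or "side" or "wrist"; returns the picture (400x640x3 uint8, blue, green, red); there is no depth.
- camera_params(name): a dict with "fx", "fy", "cx", "cy" (pixels), "D" ([k1, k2, p1, p2, k3] as OpenCV has them; the pictures are not rectified), "R" (3x3) and "t" (3): a world point X has camera coordinates R X + t; the wrist camera has in their place "tool_from_camera" (4x4, takes a point from camera to tool coordinates, whose origin is the TCP and whose axes are the flange's). Camera axes: x right, y down, z forward; pixel columns grow to the right and rows downward; lengths in mm; the calibration is good to about 2 mm. A picture is of the moment at which its call begins: read the wrist's pose just before it. camera_params takes no time and is no camera call.
- hand_in(): hands the job in, once; it reports no verdict.
The state is a dict: "time": time; "joint_pos": joint angles; "qd": joint speeds; "joint_efforts": joint torques, N m; "tool_pos": TCP position; "tcp_rot": TCP orientation; "ft_force": force on the tool from outside, world axes, zero at the start; "wrist_torque": the same for the moment, N m; "finger_gap": finger opening in mm.
Only numpy, scipy, OpenCV 4.12 (cv2) and the standard library are available. Lean on these libraries where they do the work, as an engineer would, in place of code of your own. Each camera call takes 0.05 s, during which the arm holds its last target. There are 200 camera calls.

## Working session

There is one attempt and no reset: what is moved stays moved. The work goes in short steps, Python scripts to look and compute and a tool call to move; the robot and the scene stay as the last step left them, time stands still between calls to the robot, and variables do not carry over. Pictures are saved under pics/ and viewed, about 8 in all and at most 12, crops included, and the job is handed in when it is done.

Besides the shell and the picture viewer there is one more tool, called after "Request:" by a JSON object that holds its "fn" and its "kwargs", one argument or row to a line. servo_tool: Moves the arm, as the interface text tells. Its arguments: {"type":"object","properties":{"motion":{"type":"array"},"force":{"type":"number"}},"required":["motion"]}

```bash
mkdir -p pics; ls; python3 - <<'E'
from bench import *
import cv2
for n in ["scene","side"]:
    cv2.imwrite(f"pics/{n}0.png",snapshot(n)); p=camera_params(n); print(n,p)
print(sense(),hold_point_z); print(camera_params("wrist"))
E
```

```text
pics
scene {'fx': 463.4842984883356, 'fy': 463.4842984883356, 'cx': 311.99336501087146, 'cy': 196.73892794386927, 'D': array([-0.00881714,  0.        ,  0.        ,  0.        ,  0.        ]), 'R': array([[ 0.5355839 ,  0.84446493,  0.00537315],
       [ 0.60799262, -0.38117497, -0.69645575],
       [-0.58608435,  0.37627733, -0.71757962]]), 't': array([-354.82611813, -258.785715  , 1583.76635938])}
side {'fx': 452.5848410697039, 'fy': 452.5848410697039, 'cx': 313.91552000105577, 'cy': 196.10082399969033, 'D': array([0.00267826, 0.        , 0.        , 0.        , 0.        ]), 'R': array([[ 0.99260389, -0.12016257, -0.01727634],
       [-0.08421443, -0.57906405, -0.81092093],
       [ 0.08743824,  0.80637819, -0.58490065]]), 't': array([-556.03644613,  156.99454389, 1092.81743409])}
{'time': 0.1, 'joint_pos': array([-7.45634247e+01,  7.51015850e+00,  8.53220752e+01, -9.64501666e-04,
        8.72621995e+01, -4.89096879e+00]), 'qd': array([-0.03414764, -0.03592485, -0.09441275, -0.01724644,  0.06051698,
       -0.13309856]), 'joint_efforts': array([ 1.50933389e-03, -5.70952463e+01, -5
[... 219 characters left out ...]
ce': array([-0.20425684, -0.62324204,  0.03757551]), 'wrist_torque': array([-0.03285536,  0.00027599, -0.01936585]), 'finger_gap': 85.51812004874685} 18.700000000000003
{'fx': 312.1887654561562, 'fy': 312.1887654561562, 'cx': 322.1657221814488, 'cy': 199.5087879924864, 'D': array([0.0179039, 0.       , 0.       , 0.       , 0.       ]), 'tool_from_camera': array([[-6.79247092e-04, -9.62152840e-01, -2.72509545e-01,
         6.94211801e+01],
       [ 9.99999728e-01, -5.75128465e-04, -4.61948669e-04,
        -1.51417725e-01],
       [ 2.87737227e-04, -2.72509785e-01,  9.62152968e-01,
        -1.42131503e+02],
       [ 0.00000000e+00,  0.00000000e+00,  0.00000000e+00,
         1.00000000e+00]])}
```

View pics/scene0.png

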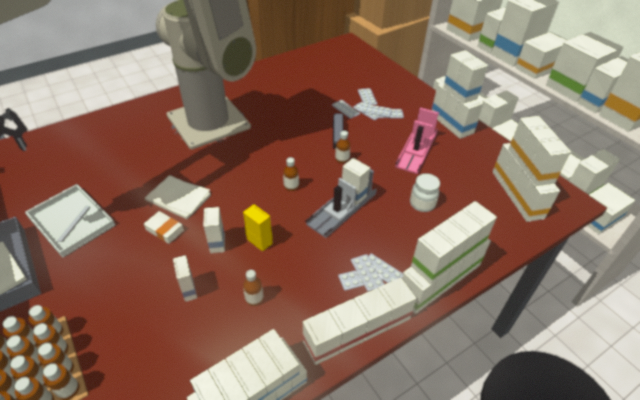

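View pics/side0.png

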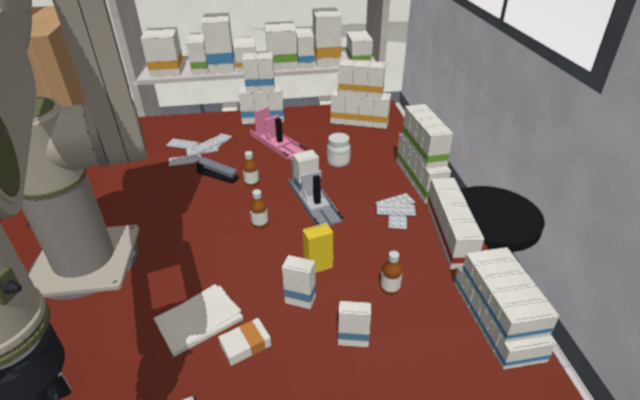

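Both pictures show:
- **Grey channel:** scene (343,200), side (315,195). The pink look-alike is at (418,140) / (278,135).
- **White cartons with grey-blue band:** scene (214,230) and (185,278), side (300,282) and (354,324).
- **Yellow look-alike carton:** (258,228) / (318,248).
- **Carton lying flat:** (164,227) / (245,340).

I'll crop in to measure.

```bash
python3 - <<'E'
import cv2,numpy as np
def crop(n,x,y,w,h,s,o):
    a=cv2.imread(f"pics/{n}0.png")[y:y+h,x:x+w]
    a=cv2.resize(a,None,fx=s,fy=s,interpolation=cv2.INTER_CUBIC)
    for i in range((x+19)//20*20,x+w,20): cv2.line(a,((i-x)*s,0),((i-x)*s,5),(0,255,255),1); cv2.putText(a,str(i),((i-x)*s,15),0,.35,(0,255,255))
    for i in range((y+19)//20*20,y+h,20): cv2.line(a,(0,(i-y)*s),(5,(i-y)*s),(0,255,255),1); cv2.putText(a,str(i),(6,(i-y)*s),0,.35,(0,255,255))
    cv2.imwrite(o,a)
crop("side",240,140,160,215,4,"/tmp/s.png")
crop("scene",165,150,220,150,4,"/tmp/c.png")
s=cv2.imread("/tmp/s.png");print(s.shape)
cv2.imwrite("pics/s1.png",s[:600] if 0 else cv2.resize(s,None,fx=.69,fy=.69,interpolation=cv2.INTER_AREA)); 
c=cv2.imread("/tmp/c.png")[:600,:800];cv2.imwrite("pics/c1.png",c)
E
```

```text
(860, 640, 3)
```

View pics/s1.png

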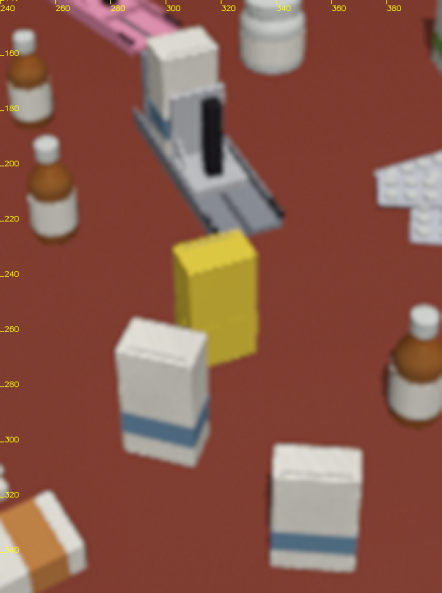

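View pics/c1.png

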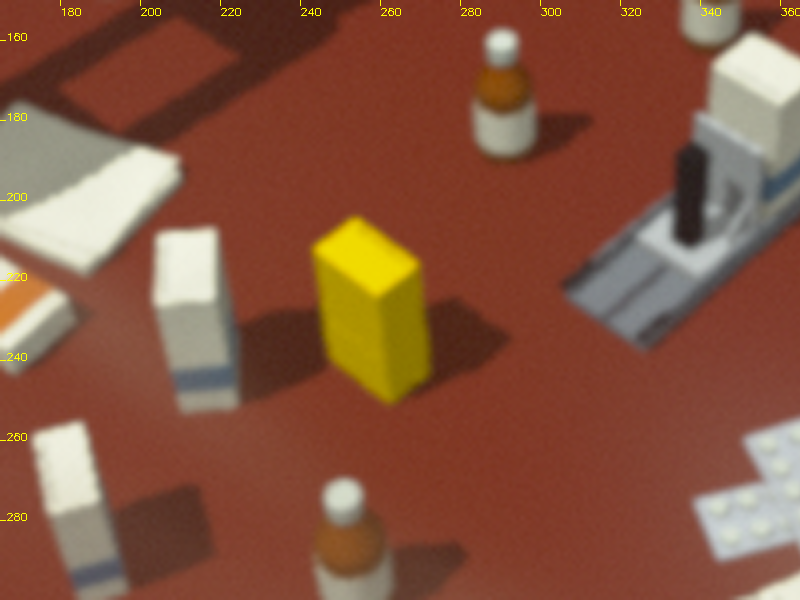

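```bash
cat > h.py <<'E'
import cv2,numpy as np
from scipy.optimize import least_squares
from scipy.spatial.transform import Rotation as Rot
from bench import *
P={n:camera_params(n) for n in ("scene","side")}
def K(p): return np.array([[p["fx"],0,p["cx"]],[0,p["fy"],p["cy"]],[0,0,1]])
def proj(n,X):
    p=P[n];return cv2.projectPoints(np.atleast_2d(X).astype(float),cv2.Rodrigues(p["R"])[0],p["t"],K(p),p["D"])[0][:,0]
def back(n,uv,z):
    p=P[n];u=cv2.undistortPoints(np.array([[uv]],float),K(p),p["D"])[0,0]
    d=p["R"].T@np.r_[u,1];c=-p["R"].T@p["t"];return c+d*(z-c[2])/d[2]
def corners(x,y,yaw,w,t,z0,h):
    L=np.array([[a*w/2,b*t/2] for a,b in((-1,-1),(1,-1),(1,1),(-1,1))])
    a=np.radians(yaw);L=L@np.array([[np.cos(a),np.sin(a)],[-np.sin(a),np.cos(a)]])+[x,y]
    return np.vstack([np.c_[L,[z0+h]*4],np.c_[L,[z0]*4]])
def fitbox(obs,w,t,h,z0,g):
    # obs: {cam:[pixels]} nearest-corner association, best of several yaws
    best=None
    for yaw in range(-90,90,15):
        def f(q):
            C=corners(*q,w,t,z0,h);r=[]
            for n,px in obs.items():
                pr=proj(n,C)
                for u in px:
                    d=pr-u;r+=list(d[np.argmin((d**2).sum(1))])
            return r
        s=least_squares(f,[*g,yaw],loss="soft_l1",x_scale=[10,10,10],diff_step=1e-4)
        if best is None or s.cost<best.cost: best=s
    return best.x,np.abs(best.fun).max(),np.sqrt(np.mean(best.fun**2))
E
python3 - <<'E'
from h import *
mid={"side":[(288.6,255.2),(315,260.7),(311.4,273),(282,266.1),(310.7,308.8),(285.7,303.4),(315.7,296.5)],
"scene":[(204.3,208),(219,207.3),(219.3,224.8),(203.5,226.3),(210.5,252.8),(224.8,251.3)]}
thin={"side":[(339.3,300.9),(370.8,302.7),(370.4,313.9),(338.2,312.8),(338.2,344.7),(368.6,346.9)],
"scene":[(173.5,259),(186.3,255.3),(190.8,275.8),(178.5,278.8),(197,298)]}
thick={"side":[(293.6,155.2),(312.5,149.8),(319,156.3),(298.7,162.5)],"scene":[(353,158),(343,167.5),(360,175.5)]}
for o,w,t,h,z in((mid,58,36,108,0),(thin,58,28,96,0),(thick,58,44,118,6)):
    print(fitbox(o,w,t,h,z,back("side",o["side"][2],z+h)[:2]))
    for n in o: print(n,[back(n,u,z+h)[:2].round().tolist() for u in o[n][:4]])
for n,u,z in(("scene",(305.8,223),20),("scene",(326.8,237),20),("side",(342.2,217.9),20),("side",(319.7,224.8),20),("side",(289,180.6),20),
 ("scene",(337.5,186.8),101),("side",(316.4,175.5),101)): print(n,u,back(n,u,z).round())
E
```

```text
(array([ 507.75661797, -192.68802211,  -24.39063932]), np.float64(1.771413568405876), np.float64(0.6056227682699913))
side [[489.0, -163.0], [542.0, -187.0], [530.0, -221.0], [474.0, -193.0]]
scene [[472.0, -198.0], [489.0, -166.0], [542.0, -189.0], [526.0, -223.0]]
(array([ 601.30804921, -308.73824277,  -11.93834331]), np.float64(1.208100603322606), np.float64(0.5102831463180816))
side [[575.0, -289.0], [633.0, -301.0], [626.0, -327.0], [569.0, -316.0]]
scene [[571.0, -318.0], [576.0, -289.0], [635.0, -302.0], [628.0, -328.0]]
(array([564.72267616, 202.95320027,  17.18537221]), np.float64(1.3014065348824033), np.float64(0.5756519369742775))
side [[532.0, 213.0], [587.0, 235.0], [600.0, 197.0], [542.0, 173.0]]
scene [[529.0, 216.0], [546.0, 171.0], [596.0, 191.0]]
scene (305.8, 223) [583.  31.  20.]
scene (326.8, 237) [653.  51.  20.]
side (342.2, 217.9) [641.  52.  20.]
side (319.7, 224.8) [579.  32.  20.]
side (289, 180.6) [517. 246.  20.]
scene (337.5, 186.8) [580. 131. 101.]
side (316.4, 175.5) [585. 139. 101.]
```

```bash
cat >> h.py <<'E'
def plan(tx,ty,tz,yaw,gap,step=45,n=None,down=True):
    s=sense();p=np.array(s["tool_pos"]);R=Rot.from_euler("xyz",s["tcp_rot"],degrees=True)
    T=Rot.from_euler("xyz",[180,0,yaw],degrees=True);t=np.array([tx,ty,tz],float)
    N=n or int(max(np.ceil(np.linalg.norm(t-p)/step),np.ceil(np.degrees((R.inv()*T).magnitude())/7.5),1))
    rows=[]
    for i in range(N):
        k=N-i;d=R.inv().apply(t-p)/k;w=(R.inv()*T).as_rotvec()/k
        d=d.round(1);w=w.round(3);rows.append([gap,*d.tolist(),*w.tolist()])
        p=p+R.apply(d);R=R*Rot.from_rotvec(w)
    for i in range(0,N,10): print(str(rows[i:i+10]).replace(" ",""))
def st():
    s=sense();print(round(s["time"],2),s["tool_pos"].round(1),s["tcp_rot"].round(1),s["ft_force"].round(1),s["wrist_torque"].round(2),round(s["finger_gap"],1))
E
python3 -c "
from h import *
plan(582,110,300,107,85)"
```

```text
[[85,32.4,-27.8,-3.8,-0.0,-0.0,-0.084],[85,34.7,-25.0,-3.8,-0.0,-0.0,-0.084],[85,36.6,-22.0,-3.8,-0.0,-0.0,-0.084],[85,38.4,-18.8,-3.8,-0.0,-0.0,-0.084],[85,39.8,-15.6,-3.8,-0.0,-0.0,-0.084],[85,41.0,-12.2,-3.8,-0.0,-0.0,-0.084],[85,41.8,-8.7,-3.8,-0.0,-0.0,-0.084],[85,42.4,-5.1,-3.8,-0.0,-0.0,-0.084],[85,42.7,-1.6,-3.8,-0.0,-0.0,-0.084],[85,42.7,2.0,-3.8,-0.0,-0.0,-0.084]]
[[85,42.4,5.6,-3.8,-0.0,-0.0,-0.084],[85,41.7,9.1,-3.8,-0.0,-0.0,-0.084],[85,40.8,12.6,-3.9,-0.0,-0.0,-0.084],[85,39.6,16.0,-3.8,-0.0,-0.0,-0.084],[85,38.1,19.3,-3.9,-0.0,-0.0,-0.084],[85,36.4,22.4,-3.8,-0.0,-0.001,-0.084],[85,34.4,25.3,-3.9,-0.0,-0.0,-0.084],[85,32.2,28.2,-3.9,-0.0,-0.001,-0.085]]
```

Request:
{"fn": "servo_tool", "kwargs": {
  "motion": [
    [85,32,-28,-8,0,0,-0.084],
    [85,35,-25,-8,0,0,-0.084],
    [85,37,-22,-8,0,0,-0.084],
    [85,38,-19,-8,0,0,-0.084],
    [85,40,-16,-8,0,0,-0.084],
    [85,41,-12,-4,0,0,-0.084],
    [85,42,-9,-4,0,0,-0.084],
    [85,42,-5,-4,0,0,-0.084],
    [85,43,-2,-4,0,0,-0.084],
    [85,43,2,-4,0,0,-0.084]
  ]
}}

```text
time: 1.1
tool_pos: [413.0, -173.0, 287.2]
tcp_rot: [-179.5, -0.5, 69.8]
ft_force: [0.4, -0.7, -0.4]
finger_gap: 85.1
```

```bash
python3 -c "
from h import *
st();plan(590,80,310,107,85)"
```

```text
1.1 [ 413.  -173.   287.2] [-179.5   -0.5   69.8] [ 0.4 -0.7 -0.4] [ 0.01 -0.    0.01] 85.1
[[85,42.7,11.2,-3.0,-0.001,-0.002,-0.093],[85,41.5,15.1,-3.1,-0.001,-0.001,-0.093],[85,39.9,18.9,-3.1,-0.001,-0.002,-0.093],[85,37.9,22.5,-3.1,-0.001,-0.001,-0.093],[85,35.7,25.9,-3.2,-0.001,-0.002,-0.093],[85,33.1,29.1,-3.2,-0.0,-0.001,-0.093],[85,30.2,32.1,-3.2,-0.001,-0.002,-0.092]]
```

Request:
{"fn": "servo_tool", "kwargs": {
  "motion": [
    [85,43,11,-5,0,0,-0.093],
    [85,42,15,-5,0,0,-0.093],
    [85,40,19,-5,0,0,-0.093],
    [85,38,23,-5,0,0,-0.093],
    [85,36,26,-5,0,0,-0.093],
    [85,33,29,-3,0,0,-0.093],
    [85,30,32,-3,0,0,-0.092],
    [85,0,0,0,0,0,0]
  ]
}}

```text
time: 1.9
tool_pos: [592.3, 100.5, 317.4]
tcp_rot: [-179.7, -0.8, 109.0]
ft_force: [-0.6, -0.8, -1.0]
finger_gap: 85.1
```

```bash
python3 - <<'E'
from h import *
st()
s=sense();a=snapshot("wrist");cv2.imwrite("pics/w2.png",a)
np.savez("/tmp/w2.npz",p=s["tool_pos"],r=s["tcp_rot"])
E
```

```text
1.9 [592.3 100.5 317.4] [-179.7   -0.8  109. ] [-0.6 -0.8 -1. ] [-0.01  0.03 -0.04] 85.1
```

View pics/w2.png

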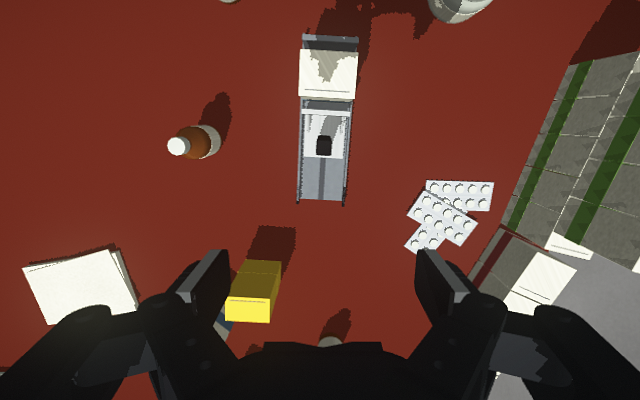

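The wrist picture shows the channel upright in view. The handle is at (324,145), the -y end corners are at (297,203) and (347,205), and the thick carton's top spans (299-357, 50-98). I'll measure from these.

```bash
cat >> h.py <<'E'
W=camera_params("wrist")
def wback(uv,z,p,r):
    M=W["tool_from_camera"];R=Rot.from_euler("xyz",r,degrees=True).as_matrix()
    u=cv2.undistortPoints(np.array([[uv]],float),K(W),W["D"])[0,0]
    d=R@M[:3,:3]@np.r_[u,1];c=p+R@M[:3,3];return c+d*(z-c[2])/d[2]
E
python3 - <<'E'
from h import *
q=np.load("/tmp/w2.npz");p,r=q["p"],q["r"]
a=cv2.imread("pics/w2.png")
m=(a.max(2)<45)[120:170,305:345];ys,xs=np.nonzero(m);print("dark",xs.min()+305,xs.max()+305,ys.min()+120,ys.max()+120,[(i+120,xs[ys==i].min()+305,xs[ys==i].max()+305) for i in range(0,50,4) if (ys==i).any()])
for u,z in(((297,203),20),((347,205),20),((297,203),6),((347,205),6),((299,95),124),((356,98),124),((300,51),124),((357,51),124),((324,137),101),((302,34),100),((358,38),100)):
    print(u,z,wback(u,z,p,r).round(1))
b=cv2.resize(a[25:215,280:370],None,fx=4,fy=4,interpolation=cv2.INTER_CUBIC)
b=np.hstack([b[:400],b[360:760]]);cv2.imwrite("pics/w2c.png",b);print(b.shape)
E
```

```text
dark 317 331 135 154 [(136, np.int64(318), np.int64(329)), (140, np.int64(317), np.int64(330)), (144, np.int64(317), np.int64(330)), (148, np.int64(317), np.int64(330)), (152, np.int64(317), np.int64(330))]
(297, 203) 20 [574.5  35.1  20. ]
(347, 205) 20 [644.8  56.2  20. ]
(297, 203) 6 [574.6  31.    6. ]
(347, 205) 6 [647.1  52.8   6. ]
(299, 95) 124 [540.7 175.5 124. ]
(356, 98) 124 [596.8 191.7 124. ]
(300, 51) 124 [529.  214.9 124. ]
(357, 51) 124 [582.2 233.1 124. ]
(324, 137) 101 [579.1 142.7 101. ]
(302, 34) 100 [523.  234.6 100. ]
(358, 38) 100 [579.6 250.  100. ]
(400, 720, 3)
```

View pics/w2c.png

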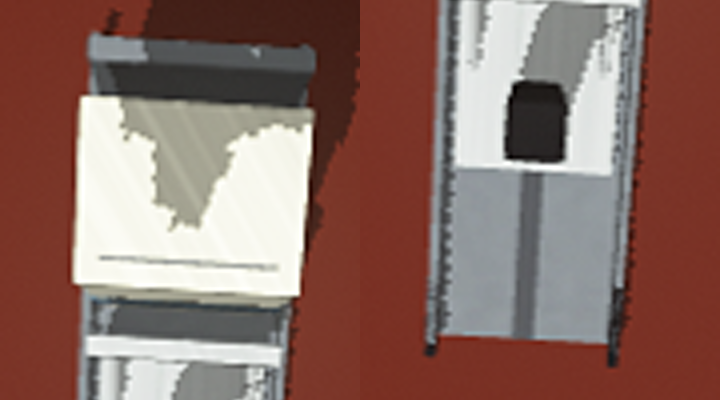

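```bash
python3 - <<'E'
from h import *
q=np.load("/tmp/w2.npz");p,r=q["p"],q["r"]
f=lambda X,Y,o:(280+X/4,25+Y/4) if o==0 else (280+(X-360)/4,115+Y/4)
for n,X,Y,o,z in(("post",537,131,1,101),("floorL",443,335,1,6),("floorR",605,343,1,6),("lipL",432,352,1,20),("lipR",613,362,1,20),("liptopL",441,0,1,20),("liptopR",640,0,1,20),("th",80,96,0,124),("th",314,107,0,124),("th",300,297,0,124),("th",73,285,0,124),("wallFL",90,60,0,100),("wallFR",312,72,0,100),("plateL",86,347,0,90),("plateR",281,360,0,90),("plateFL",86,337,0,90),("plateFR",281,347,0,90)):
    print(n,wback(f(X,Y,o),z,p,r).round(1))
E
```

```text
post [583.3 131.4 101. ]
floorL [577.9  39.2   6. ]
floorR [636.6  56.2   6. ]
lipL [575.9  35.6  20. ]
lipR [639.8  53.7  20. ]
liptopL [540.7 155.   20. ]
liptopR [604.6 177.   20. ]
th [528.5 216.6 124. ]
th [583.8 233.  124. ]
th [596.3 190.2 124. ]
th [540.3 174.1 124. ]
wallFL [525.3 229.4 100. ]
wallFR [581.2 245.6 100. ]
plateL [545.8 160.3  90. ]
plateR [599.7 175.1  90. ]
plateFL [545.  162.9  90. ]
plateFR [598.4 178.4  90. ]
```

```bash
python3 -c "
from h import *
st();plan(583,131.5,120,106.4,50)"
```

```text
1.95 [591.5  98.5 317.5] [-179.7   -0.8  108.8] [ 0.4 -0.1 -0.3] [ 0.03  0.01 -0.04] 85.1
[[50,6.3,0.8,39.6,-0.001,-0.003,0.009],[50,6.4,0.6,39.6,-0.001,-0.002,0.008],[50,6.5,0.6,39.5,-0.001,-0.003,0.009],[50,6.6,0.5,39.5,-0.002,-0.002,0.008],[50,6.6,0.3,39.6,-0.001,-0.003,0.009]]
```

Request:
{"fn": "servo_tool", "kwargs": {
  "motion": [
    [50,6.3,0.8,40,-0.001,-0.003,0.009],
    [50,6.4,0.6,40,-0.001,-0.002,0.008],
    [50,6.5,0.6,40,-0.001,-0.003,0.009],
    [50,6.6,0.5,40,-0.002,-0.002,0.008],
    [50,6.6,0.3,38,-0.001,-0.003,0.009],
    [50,0,0,0,0,0,0]
  ]
}}

```text
time: 2.55
tool_pos: [581.6, 126.4, 114.7]
tcp_rot: [179.9, 0.2, 105.7]
ft_force: [-0.6, 0.0, -1.4]
finger_gap: 50.0
```

```bash
python3 -c "
from h import *
st();plan(583,131.5,69,106.4,50,step=26)"
```

```text
2.55 [581.6 126.4 114.7] [179.9   0.2 105.7] [-0.6  0.  -1.4] [0.02 0.08 0.02] 50.0
[[50,2.4,1.3,22.8,0.001,0.002,-0.006],[50,2.3,1.4,22.9,0.0,0.002,-0.005]]
```

Request:
{"fn": "servo_tool", "kwargs": {
  "motion": [
    [50,2.4,1.3,23,0.001,0.002,-0.006],
    [50,2.3,1.4,23,0,0.002,-0.005],
    [50,0,0,0,0,0,0],
    [10,0,0,0,0,0,0],
    [10,0,0,0,0,0,0],
    [10,0,0,0,0,0,0],
    [10,0,0,0,0,0,0]
  ],
  "force": 40
}}

```text
time: 3.25
tool_pos: [583.5, 126.3, 77.4]
tcp_rot: [180.0, 0.1, 106.1]
ft_force: [9.7, 4.7, -19.5]
finger_gap: 17.1
```

```bash
python3 -c "
from h import *
st()"
```

```text
3.25 [583.5 126.3  77.4] [1.800e+02 1.000e-01 1.061e+02] [  9.7   4.7 -19.5] [ 0.7  -1.73 -0.06] 17.1
```

Request:
{"fn": "servo_tool", "kwargs": {
  "motion": [
    [10,0,0,2,0,0,0],
    [10,-7,0,1,0,0,0],
    [10,-12,0,0,0,0,0],
    [10,-12,0,0,0,0,0],
    [10,-12,0,0,0,0,0],
    [10,-10,0,0,0,0,0]
  ]
}}

```text
time: 3.85
tool_pos: [598.3, 74.2, 77.4]
tcp_rot: [180.0, -0.1, 106.1]
ft_force: [0.0, 3.1, -7.8]
finger_gap: 17.0
```

```bash
python3 -c "
from h import *
st()"
```

```text
3.85 [598.3  74.2  77.4] [ 1.800e+02 -1.000e-01  1.061e+02] [ 0.   3.1 -7.8] [ 0.33 -0.06 -0.13] 17.0
```

Request:
{"fn": "servo_tool", "kwargs": {
  "motion": [
    [10,-5,0,0,0,0,0],
    [10,-4,0,0,0,0,0],
    [10,-3,0,0,0,0,0],
    [10,-2,0,0,0,0,0]
  ]
}}

```text
time: 4.25
tool_pos: [600.0, 67.9, 77.3]
tcp_rot: [-180.0, -1.0, 106.1]
ft_force: [-4.1, 7.5, -4.9]
finger_gap: 16.9
```

```bash
python3 -c "
from h import *
st()"
```

```text
4.25 [600.   67.9  77.3] [-180.    -1.   106.1] [-4.1  7.5 -4.9] [ 0.91  0.57 -0.1 ] 16.9
```

Request:
{"fn": "servo_tool", "kwargs": {
  "motion": [
    [45,1,0,0,0,0,0],
    [60,0,0,0,0,0,0],
    [70,0,0,-25,0,0.01,0],
    [85,0,0,-45,0,0,0],
    [85,0,0,-45,0,0,0],
    [85,0,0,-45,0,0,0]
  ]
}}

```text
time: 4.85
tool_pos: [600.4, 61.4, 239.9]
tcp_rot: [-179.7, -1.5, 106.0]
ft_force: [1.3, 0.4, 0.8]
finger_gap: 84.9
```

```bash
python3 -c "
from h import *
st();plan(490,-235,300,65.6,85)
for u in ((304.5,230),(326.5,225),(332.5,236),(310,238.5)): print(back('side',u,108).round())"
```

```text
4.85 [600.4  61.4 239.9] [-179.7   -1.5  106. ] [1.3 0.4 0.8] [ 0.04 -0.01 -0.02] 84.9
[[85,-31.6,-23.5,-8.2,-0.002,-0.003,0.088],[85,-33.6,-20.7,-8.2,-0.002,-0.003,0.088],[85,-35.3,-17.6,-8.1,-0.002,-0.003,0.088],[85,-36.7,-14.4,-8.0,-0.001,-0.003,0.088],[85,-37.8,-11.1,-7.9,-0.002,-0.003,0.088],[85,-38.7,-7.8,-7.8,-0.001,-0.003,0.089],[85,-39.3,-4.3,-7.7,-0.002,-0.002,0.088],[85,-39.5,-0.7,-7.6,-0.001,-0.003,0.089]]
[530. -87. 108.]
[581. -77. 108.]
[ 589. -116.  108.]
[ 539. -117.  108.]
```

```bash
python3 -c "
from h import *
plan(530,-320,290,65.6,85,step=47)"
```

```text
[[85,-38.4,-19.3,-6.5,-0.002,-0.003,0.078],[85,-39.8,-16.2,-6.4,-0.001,-0.002,0.078],[85,-41.0,-13.0,-6.3,-0.001,-0.003,0.079],[85,-41.9,-9.7,-6.2,-0.002,-0.002,0.078],[85,-42.5,-6.4,-6.1,-0.001,-0.003,0.079],[85,-42.9,-3.1,-6.0,-0.002,-0.002,0.078],[85,-43.1,0.3,-5.9,-0.001,-0.003,0.079],[85,-42.9,3.7,-5.8,-0.002,-0.002,0.078],[85,-42.5,7.0,-5.6,-0.001,-0.003,0.079]]
```

Request:
{"fn": "servo_tool", "kwargs": {
  "motion": [
    [85,-38.4,-19.3,-10,-0.002,-0.003,0.078],
    [85,-39.8,-16.2,-10,-0.001,-0.002,0.078],
    [85,-41,-13,-6.3,-0.001,-0.003,0.079],
    [85,-42,-9.7,-6.2,-0.002,-0.002,0.078],
    [85,-42.5,-6.4,-6.1,-0.001,-0.003,0.079],
    [85,-43,-3.1,-6,-0.002,-0.002,0.078],
    [85,-43,0.3,-6,-0.001,-0.003,0.079],
    [85,-43,3.7,-6,-0.002,-0.002,0.078],
    [85,-42.5,7,-5.6,-0.001,-0.003,0.079],
    [85,0,0,0,0,0,0]
  ]
}}

```text
time: 5.85
tool_pos: [529.1, -343.4, 329.7]
tcp_rot: [177.2, 0.2, 63.7]
ft_force: [0.2, 0.8, -0.3]
finger_gap: 84.7
```

```bash
python3 - <<'E'
from h import *
st()
s=sense();a=snapshot("wrist");cv2.imwrite("pics/w3f.png",a)
np.savez("/tmp/w3.npz",p=s["tool_pos"],r=s["tcp_rot"])
b=cv2.resize(a[0:240,180:480],None,fx=2.5,fy=2.5,interpolation=cv2.INTER_CUBIC);cv2.imwrite("pics/w3.png",b)
E
```

```text
5.85 [ 529.1 -343.4  329.7] [177.2   0.2  63.7] [ 0.2  0.8 -0.3] [ 0.05  0.02 -0.  ] 84.7
```

View pics/w3.png

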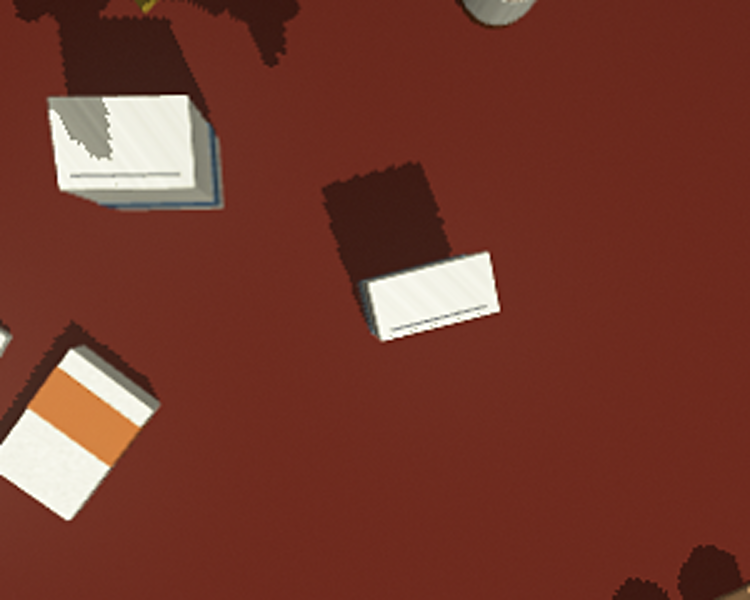

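The close crop shows both white cartons from above. The middle carton's top has corners at crop (48,98), (188,95), (196,187), (61,190) and a blue band. The thin carton's top is at (368,283), (489,252), (499,311), (382,341). The yellow one is outside the crop, top left.

```bash
python3 - <<'E'
from h import *
q=np.load("/tmp/w3.npz");p,r=q["p"],q["r"]
for z,c in((108,[(48,98),(188,95),(196,187),(61,190)]),(96,[(368,283),(489,252),(499,311),(382,341)])):
    Q=np.array([wback((180+x/2.5,y/2.5),z,p,r)[:2] for x,y in c]);e=[Q[1]-Q[0],Q[2]-Q[3],Q[1]-Q[2],Q[0]-Q[3]]
    print(Q.mean(0).round(1),[(round(float(np.hypot(*v)),1),round(float(np.degrees(np.arctan2(v[1],v[0]))),1)) for v in e])
plan(507,-193,180,65.4,85)
E
```

```text
[ 505.7 -194.7] [(57.3, -24.4), (57.1, -24.6), (35.6, 65.6), (35.3, 66.0)]
[ 599.1 -311.2] [(57.6, -12.6), (56.9, -12.4), (27.2, 76.6), (27.3, 78.0)]
[[85,24.7,-18.6,29.0,0.01,0.0,-0.005],[85,24.8,-18.2,29.2,0.01,0.001,-0.005],[85,24.8,-17.8,29.4,0.01,0.0,-0.005],[85,24.9,-17.4,29.6,0.009,0.001,-0.006],[85,25.0,-16.9,29.7,0.01,0.0,-0.005]]
```

Request:
{"fn": "servo_tool", "kwargs": {
  "motion": [
    [85,24.7,-18.6,29,0.01,0,-0.005],
    [85,24.8,-18.2,29,0.01,0,-0.005],
    [85,24.8,-17.8,29,0.01,0,-0.005],
    [85,24.9,-17.4,29,0.01,0,-0.005],
    [85,25,-17,25,0.01,0,-0.005],
    [85,0,0,0,0,0,0]
  ]
}}

```text
time: 6.5
tool_pos: [508.1, -189.6, 186.1]
tcp_rot: [179.4, 0.3, 65.5]
ft_force: [-0.1, 0.1, 0.1]
finger_gap: 85.0
```

```bash
python3 -c "
from h import *
st();plan(506.7,-193.7,130,65.5,85,step=30)"
```

```text
6.5 [ 508.1 -189.6  186.1] [179.4   0.3  65.5] [-0.1  0.1  0.1] [ 0.02 -0.02  0.02] 85.0
[[85,-2.0,-0.0,28.1,0.005,0.003,0.0],[85,-2.1,0.1,28.0,0.005,0.003,0.0]]
```

Request:
{"fn": "servo_tool", "kwargs": {
  "motion": [
    [85,-2,0,28,0.005,0.003,0],
    [85,-2,0,28,0.005,0.003,0],
    [85,0,0,28,0,0,0],
    [85,0,0,24,0,0,0],
    [85,0,0,12,0,0,0],
    [85,0,0,0,0,0,0]
  ]
}}

```text
time: 7.1
tool_pos: [513.4, -193.9, 70.9]
tcp_rot: [179.1, 0.1, 66.1]
ft_force: [0.6, -0.2, 1.0]
finger_gap: 85.3
```

```bash
python3 -c "
from h import *
st();plan(506.7,-193.7,57,65.5,85,step=30)"
```

```text
7.1 [ 513.4 -193.9   70.9] [1.791e+02 1.000e-01 6.610e+01] [ 0.6 -0.2  1. ] [-0.05 -0.05  0.05] 85.3
[[85,-2.5,-6.4,13.8,0.015,0.002,0.011]]
```

Request:
{"fn": "servo_tool", "kwargs": {
  "motion": [
    [85,-2.5,-6.4,12,0.015,0.002,0.011],
    [85,0,0,0,0,0,0]
  ]
}}

```text
time: 7.3
tool_pos: [507.9, -194.4, 60.7]
tcp_rot: [179.8, 0.0, 65.5]
ft_force: [-1.5, 0.6, -0.2]
finger_gap: 85.2
```

```bash
python3 -c "
from h import *
st();plan(506.7,-193.7,57,65.5,85,step=30)"
```

```text
7.3 [ 507.9 -194.4   60.7] [179.8   0.   65.5] [-1.5  0.6 -0.2] [0.   0.07 0.  ] 85.2
[[85,0.2,-1.4,3.7,0.003,0.0,-0.0]]
```

Request:
{"fn": "servo_tool", "kwargs": {
  "motion": [
    [85,0.2,-1.4,2.5,0.003,0,0],
    [50,0,0,0,0,0,0],
    [50,0,0,0,0,0,0],
    [50,0,0,0,0,0,0],
    [50,0,0,0,0,0,0]
  ],
  "force": 35
}}

```text
time: 7.8
tool_pos: [508.6, -194.8, 61.2]
tcp_rot: [179.7, 0.0, 65.5]
ft_force: [0.2, 0.7, -1.3]
finger_gap: 58.0
```

```bash
python3 -c "
from h import *
st();"
```

```text
7.8 [ 508.6 -194.8   61.2] [179.7   0.   65.5] [ 0.2  0.7 -1.3] [ 0.04 -0.02 -0.01] 58.0
```

Request:
{"fn": "servo_tool", "kwargs": {
  "motion": [
    [50,0,0,-15,0,0,0],
    [50,0,0,-35,0,0,0],
    [50,0,0,-40,0,0,0],
    [50,0,0,-40,0,0,0],
    [50,0,0,-20,0,0,0]
  ]
}}

```text
time: 8.3
tool_pos: [504.7, -192.8, 215.1]
tcp_rot: [-179.7, -0.0, 65.5]
ft_force: [0.3, 0.4, -1.3]
finger_gap: 57.7
```

```bash
python3 -c "
from h import *
st();plan(574.7,156.2,205,106.1,50)"
```

```text
8.3 [ 504.7 -192.8  215.1] [-179.7   -0.    65.5] [ 0.3  0.4 -1.3] [ 0.01 -0.02  0.03] 57.7
[[50,43.3,-10.1,1.3,-0.001,-0.0,-0.089],[50,44.1,-6.2,1.3,-0.0,-0.0,-0.089],[50,44.4,-2.3,1.3,-0.001,-0.0,-0.088],[50,44.5,1.6,1.3,-0.0,-0.0,-0.089],[50,44.1,5.5,1.3,-0.001,-0.0,-0.088],[50,43.5,9.4,1.3,-0.0,-0.001,-0.089],[50,42.5,13.2,1.3,-0.001,-0.0,-0.088],[50,41.1,17.0,1.3,-0.0,-0.001,-0.089]]
```

Request:
{"fn": "servo_tool", "kwargs": {
  "motion": [
    [50,43,-10,0,0,0,-0.089],
    [50,44,-6,0,0,0,-0.089],
    [50,44,-2,0,0,0,-0.088],
    [50,44,1.6,0,0,0,-0.089],
    [50,44,5.5,0,0,0,-0.088],
    [50,43,9.4,0,0,0,-0.089],
    [50,42,13,0,0,0,-0.088],
    [50,25,12,0,0,0,-0.06],
    [50,0,0,0,0,0,0]
  ]
}}

```text
time: 9.2
tool_pos: [576.2, 147.5, 233.9]
tcp_rot: [179.1, 0.4, 105.8]
ft_force: [-0.1, -0.7, -0.6]
finger_gap: 58.1
```

```bash
python3 -c "
from h import *
st();plan(574.7,156.2,150,106.1,50,step=30)"
```

```text
9.2 [576.2 147.5 233.9] [179.1   0.4 105.8] [-0.1 -0.7 -0.6] [-0.05 -0.03 -0.02] 58.1
[[50,3.1,-0.1,27.9,0.005,0.002,-0.002],[50,3.1,-0.0,28.0,0.005,0.003,-0.002],[50,3.0,0.1,27.9,0.006,0.002,-0.002]]
```

Request:
{"fn": "servo_tool", "kwargs": {
  "motion": [
    [50,4,0,20,0.005,0.003,-0.002],
    [50,3,0,20,0.005,0.003,-0.002],
    [50,1.5,0,8,0.004,0,0],
    [50,0,0,0,0,0,0]
  ]
}}

```text
time: 9.6
tool_pos: [573.4, 154.3, 182.1]
tcp_rot: [-180.0, 0.1, 105.9]
ft_force: [-0.9, 0.3, -1.4]
finger_gap: 58.0
```

```bash
python3 -c "
from h import *
st();plan(574.7,156.2,100,106.1,50,step=25)
cv2.imwrite('/tmp/side1.png',snapshot('side'));cv2.imwrite('/tmp/scene1.png',snapshot('scene'))"
```

```text
9.6 [573.4 154.3 182.1] [-1.800e+02  1.000e-01  1.059e+02] [-0.9  0.3 -1.4] [-0.01  0.02 -0.  ] 58.0
[[50,0.4,0.4,20.5,-0.0,0.0,-0.001],[50,0.4,0.5,20.5,-0.0,0.0,-0.001],[50,0.4,0.4,20.5,-0.0,0.001,-0.001],[50,0.3,0.5,20.6,-0.001,0.0,-0.001]]
```

Request:
{"fn": "servo_tool", "kwargs": {
  "motion": [
    [50,0.4,0.4,20,0,0,-0.001],
    [50,0.4,0.5,20,0,0,-0.001],
    [50,0.4,0.4,20,0,0,0],
    [50,0.3,0.4,14,0,0,0],
    [50,0,0,2,0,0,0]
  ]
}}

```text
time: 10.2
tool_pos: [579.7, 154.0, 110.6]
tcp_rot: [179.4, 0.2, 105.7]
ft_force: [-0.6, -1.3, -2.1]
finger_gap: 58.1
```

```bash
python3 -c "
from h import *
st();plan(574.7,156.2,86,106.1,50,step=25)"
```

```text
10.2 [579.7 154.  110.6] [179.4   0.2 105.7] [-0.6 -1.3 -2.1] [ 0.02  0.02 -0.  ] 58.1
[[50,1.8,-2.2,12.3,0.005,0.001,-0.003],[50,1.8,-2.2,12.3,0.005,0.002,-0.004]]
```

Request:
{"fn": "servo_tool", "kwargs": {
  "motion": [
    [50,2.5,-3.5,8,0.005,0.001,-0.003],
    [50,1,-1.5,8,0.003,0,-0.002],
    [50,0,0,0,0,0,0]
  ]
}}

```text
time: 10.5
tool_pos: [574.8, 155.8, 95.4]
tcp_rot: [179.8, 0.1, 106.0]
ft_force: [-0.2, -0.6, -1.7]
finger_gap: 58.2
```

```bash
python3 -c "
from h import *
st();plan(574.7,156.2,76,106.1,50,step=25)"
```

```text
10.5 [574.8 155.8  95.4] [1.798e+02 1.000e-01 1.060e+02] [-0.2 -0.6 -1.7] [ 0.03  0.02 -0.03] 58.2
[[50,0.5,-0.1,19.4,0.004,0.002,-0.002]]
```

Request:
{"fn": "servo_tool", "kwargs": {
  "motion": [
    [50,0.3,-0.3,5,0.002,0,0],
    [50,0,-0.4,5,0,0,0],
    [50,0,-0.4,5,0,0,0],
    [50,0,-0.4,4,0,0,0],
    [50,0,-0.2,2,0,0,0]
  ]
}}

```text
time: 11.0
tool_pos: [574.8, 156.2, 74.9]
tcp_rot: [179.7, 0.1, 106.0]
ft_force: [-0.1, 0.1, -0.5]
finger_gap: 58.0
```

```bash
python3 -c "
from h import *
st();plan(574.7,156.2,67,106.1,50,step=25)"
```

```text
11.0 [574.8 156.2  74.9] [1.797e+02 1.000e-01 1.060e+02] [-0.1  0.1 -0.5] [ 0.08 -0.18  0.04] 58.0
[[50,0.1,-0.2,7.9,0.006,0.003,-0.002]]
```

Request:
{"fn": "servo_tool", "kwargs": {
  "motion": [
    [50,0,-0.2,3,0.003,0.002,-0.001],
    [50,0,-0.2,3,0.002,0,0],
    [50,0,-0.2,2,0,0,0],
    [50,0,0,1,0,0,0]
  ]
}}

```text
time: 11.4
tool_pos: [575.1, 156.1, 66.6]
tcp_rot: [179.9, 0.0, 106.1]
ft_force: [-6.7, -1.5, 13.2]
finger_gap: 57.9
```

```bash
python3 -c "
from h import *
st()"
```

```text
11.4 [575.1 156.1  66.6] [179.9   0.  106.1] [-6.7 -1.5 13.2] [-0.24  1.14  0.09] 57.9
```

Request:
{"fn": "servo_tool", "kwargs": {
  "motion": [
    [50,0,-0.4,-0.8,0,0,0],
    [50,3,0,-0.2,0,0,0],
    [50,4,0,0,0,0,0],
    [50,4,0,0,0,0,0],
    [50,3,0,0,0,0,0]
  ]
}}

```text
time: 11.9
tool_pos: [571.0, 169.7, 67.6]
tcp_rot: [179.8, 0.1, 106.0]
ft_force: [1.2, -1.6, -0.0]
finger_gap: 58.3
```

```bash
python3 -c "
from h import *
st()"
```

```text
11.9 [571.  169.7  67.6] [1.798e+02 1.000e-01 1.060e+02] [ 1.2 -1.6 -0. ] [-0.34 -0.25  0.03] 58.3
```

Request:
{"fn": "servo_tool", "kwargs": {
  "motion": [
    [50,2,0,0,0,0,0],
    [50,2,0,0,0,0,0],
    [50,2,0,0,0,0,0]
  ]
}}

```text
time: 12.2
tool_pos: [569.2, 175.9, 67.6]
tcp_rot: [179.8, 0.1, 106.1]
ft_force: [1.7, -1.5, -0.5]
finger_gap: 58.4
```

Request:
{"fn": "servo_tool", "kwargs": {
  "motion": [
    [50,1.5,0,0,0,0,0],
    [50,1.5,0,0,0,0,0]
  ]
}}

```text
time: 12.4
tool_pos: [568.5, 178.5, 67.6]
tcp_rot: [179.8, 0.2, 106.1]
ft_force: [3.7, -10.0, -1.5]
finger_gap: 58.4
```

Request:
{"fn": "servo_tool", "kwargs": {
  "motion": [
    [50,1.5,0,0,0,0,0]
  ]
}}

```text
time: 12.5
tool_pos: [568.5, 178.5, 67.6]
tcp_rot: [179.8, 0.3, 106.0]
ft_force: [4.6, -12.1, -0.8]
finger_gap: 58.2
```

Request:
{"fn": "servo_tool", "kwargs": {
  "motion": [
    [50,-0.5,0,0.6,0,0,0],
    [50,0,0,0.6,0,0,0],
    [66,0,0,0,0,0,0],
    [75,0,0,0,0,0,0],
    [75,0,0,0,0,0,0],
    [75,0,0,-12,0,0,0],
    [75,0,0,-30,0,0,0],
    [80,0,0,-45,0,0,0],
    [85,0,0,-45,0,0,0]
  ]
}}

```text
time: 13.4
tool_pos: [561.9, 178.6, 195.2]
tcp_rot: [-179.2, 0.2, 106.1]
ft_force: [1.2, 1.1, 1.0]
finger_gap: 85.0
```

```bash
python3 -c "
from h import *
st();plan(600,-310,190,77.8,85)"
```

```text
13.4 [561.9 178.6 195.2] [-179.2    0.2  106.1] [1.2 1.1 1. ] [ 0.02 -0.01  0.03] 85.0
[[85,-43.6,-8.9,0.7,-0.001,0.001,0.045],[85,-44.0,-7.0,0.7,-0.001,0.001,0.045],[85,-44.3,-5.0,0.6,-0.001,0.0,0.045],[85,-44.5,-3.0,0.6,-0.001,0.001,0.045],[85,-44.5,-1.0,0.6,-0.001,0.001,0.045],[85,-44.5,1.0,0.5,-0.001,0.0,0.045],[85,-44.5,3.0,0.5,-0.002,0.001,0.045],[85,-44.3,5.0,0.5,-0.001,0.0,0.045],[85,-44.0,7.0,0.5,-0.002,0.001,0.044],[85,-43.6,9.0,0.5,-0.001,0.0,0.045]]
[[85,-43.2,10.9,0.4,-0.002,0.001,0.044]]
```

Request:
{"fn": "servo_tool", "kwargs": {
  "motion": [
    [85,-44,-9,-2,0,0.001,0.045],
    [85,-44,-7,-2,0,0,0.045],
    [85,-44,-5,0,0,0,0.045],
    [85,-44.5,-3,0,0,0,0.045],
    [85,-44.5,-1,0,0,0,0.045],
    [85,-44.5,1,0,0,0,0.045],
    [85,-44.5,3,0,0,0,0.045],
    [85,-44,5,0,0,0,0.045],
    [85,-44,7,0,0,0,0.044],
    [85,-43,9,0,0,0,0.045]
  ]
}}

```text
time: 14.4
tool_pos: [603.3, -272.6, 225.7]
tcp_rot: [179.0, -0.0, 80.1]
ft_force: [0.9, -0.3, 0.1]
finger_gap: 84.8
```

```bash
python3 -c "
from h import *
st();plan(600,-310,180,77.8,85)
a=cv2.resize(snapshot('side')[130:250,230:390],None,fx=4,fy=4,interpolation=2);cv2.imwrite('pics/side2.png',a)"
```

```text
14.4 [ 603.3 -272.6  225.7] [179.   -0.   80.1] [ 0.9 -0.3  0.1] [ 0.08 -0.04 -0.06] 84.8
[[85,-18.7,1.2,22.9,0.008,-0.0,0.02],[85,-18.7,1.8,22.9,0.009,-0.0,0.02]]
```

View pics/side2.png

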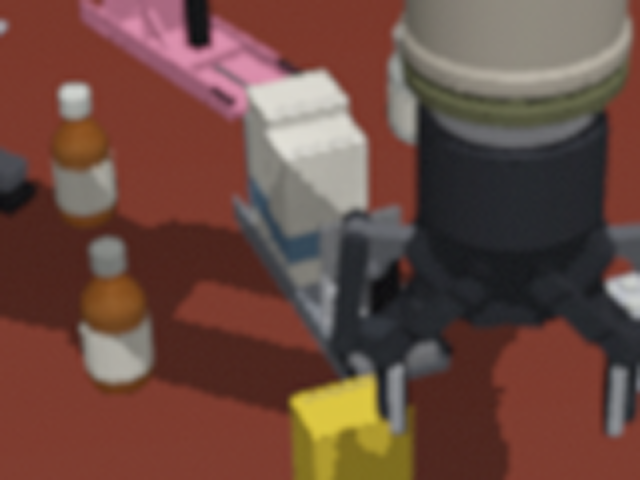

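The middle carton stands upright in the channel, right against the thick one (crop (310,150)). Next is the thin carton.

Request:
{"fn": "servo_tool", "kwargs": {
  "motion": [
    [85,-19,1.2,20,0.008,0,0.02],
    [85,-19,1.8,20,0.009,0,0.02],
    [85,0,0,8,0,0,0],
    [85,0,0,0,0,0,0]
  ]
}}

```text
time: 14.85
tool_pos: [598.7, -323.4, 180.9]
tcp_rot: [179.7, 0.2, 77.0]
ft_force: [-0.5, 0.7, -0.8]
finger_gap: 85.0
```

```bash
python3 -c "
from h import *
st();plan(599.5,-310,100,77.7,85,step=20)"
```

```text
14.85 [ 598.7 -323.4  180.9] [179.7   0.2  77. ] [-0.5  0.7 -0.8] [ 0.03 -0.04 -0.02] 85.0
[[85,2.7,-0.5,16.2,0.001,0.001,-0.003],[85,2.7,-0.5,16.2,0.001,0.001,-0.002],[85,2.7,-0.5,16.1,0.001,0.001,-0.003],[85,2.7,-0.5,16.2,0.001,0.001,-0.002],[85,2.6,-0.4,16.1,0.0,0.0,-0.003]]
```

Request:
{"fn": "servo_tool", "kwargs": {
  "motion": [
    [85,4,-1,17,0.001,0.001,-0.003],
    [85,4,-1,17,0.001,0.001,-0.002],
    [85,3,-1,17,0,0,-0.003],
    [85,3,-1,17,0,0,-0.002],
    [85,2,-1,14,0,0,-0.003],
    [85,0,0,0,0,0,0]
  ]
}}

```text
time: 15.45
tool_pos: [599.4, -299.6, 95.0]
tcp_rot: [179.7, 0.1, 78.2]
ft_force: [-0.2, 0.4, -1.1]
finger_gap: 85.1
```

```bash
python3 -c "
from h import *
st();plan(599.5,-310,54,77.7,85,step=20)"
```

```text
15.45 [ 599.4 -299.6   95. ] [1.797e+02 1.000e-01 7.820e+01] [-0.2  0.4 -1.1] [0.   0.05 0.01] 85.1
[[85,-3.4,0.7,13.7,0.002,0.0,0.003],[85,-3.4,0.7,13.7,0.001,0.001,0.003],[85,-3.3,0.8,13.6,0.002,0.0,0.003]]
```

Request:
{"fn": "servo_tool", "kwargs": {
  "motion": [
    [85,-6,0.5,10,0.002,0,0.004],
    [85,-4,0,13,0.001,0,0.003],
    [85,0,0,10,0,0,0],
    [85,0,0,4,0,0,0],
    [85,0,0,0,0,0,0]
  ]
}}

```text
time: 15.95
tool_pos: [598.7, -310.7, 56.1]
tcp_rot: [179.8, 0.1, 77.8]
ft_force: [0.1, -0.1, 0.2]
finger_gap: 85.1
```

```bash
python3 -c "
from h import *
st();plan(599.5,-310,54,77.7,85,step=20)"
```

```text
15.95 [ 598.7 -310.7   56.1] [1.798e+02 1.000e-01 7.780e+01] [ 0.1 -0.1  0.2] [0.   0.01 0.02] 85.1
[[85,0.8,0.7,2.1,0.004,0.002,0.002]]
```

Request:
{"fn": "servo_tool", "kwargs": {
  "motion": [
    [85,0.8,0.7,2,0.004,0.002,0.002],
    [50,0,0,0,0,0,0],
    [50,0,0,0,0,0,0],
    [50,0,0,0,0,0,0],
    [50,0,0,0,0,0,0]
  ],
  "force": 35
}}

```text
time: 16.45
tool_pos: [600.6, -310.7, 55.7]
tcp_rot: [179.9, 0.0, 77.7]
ft_force: [0.5, -1.3, -0.6]
finger_gap: 57.8
```

```bash
python3 -c "
from h import *
st()"
```

```text
16.45 [ 600.6 -310.7   55.7] [179.9   0.   77.7] [ 0.5 -1.3 -0.6] [-0.01 -0.01  0.01] 57.8
```

Request:
{"fn": "servo_tool", "kwargs": {
  "motion": [
    [50,0,0,-15,0,0,0],
    [50,0,0,-35,0,0,0],
    [50,0,0,-40,0,0,0],
    [50,0,0,-40,0,0,0],
    [50,0,0,-15,0,0,0]
  ]
}}

```text
time: 16.95
tool_pos: [598.1, -308.9, 205.1]
tcp_rot: [-179.7, -0.1, 77.7]
ft_force: [0.6, 0.0, 0.7]
finger_gap: 57.7
```

```bash
python3 -c "
from h import *
st();plan(580.7,136.2,200,106.1,50)"
```

```text
16.95 [ 598.1 -308.9  205.1] [-1.797e+02 -1.000e-01  7.770e+01] [0.6 0.  0.7] [-0.   -0.03 -0.06] 57.7
[[50,43.1,-11.2,0.6,-0.0,-0.0,-0.05],[50,43.6,-9.0,0.6,-0.0,-0.0,-0.05],[50,44.0,-6.8,0.6,-0.001,-0.0,-0.05],[50,44.3,-4.6,0.6,-0.0,-0.0,-0.049],[50,44.5,-2.5,0.7,-0.001,-0.001,-0.05],[50,44.5,-0.3,0.6,-0.0,-0.0,-0.049],[50,44.5,1.9,0.6,-0.001,-0.001,-0.05],[50,44.4,4.2,0.6,-0.0,-0.0,-0.049],[50,44.1,6.3,0.5,-0.001,-0.001,-0.05],[50,43.7,8.6,0.5,-0.0,-0.0,-0.049]]
```

Request:
{"fn": "servo_tool", "kwargs": {
  "motion": [
    [50,43,-11,0,0,0,-0.05],
    [50,43.6,-9,0,0,0,-0.05],
    [50,44,-7,0,0,0,-0.05],
    [50,44,-4.6,0,0,0,-0.049],
    [50,44.5,-2.5,0,0,0,-0.05],
    [50,44.5,0,0,0,0,-0.049],
    [50,44.5,2,0,0,0,-0.05],
    [50,44,4,0,0,0,-0.049],
    [50,35,6,0,0,0,-0.05],
    [50,25,5,0,0,0,-0.04]
  ]
}}

```text
time: 17.95
tool_pos: [580.8, 116.9, 212.8]
tcp_rot: [179.7, 0.3, 106.2]
ft_force: [0.5, 0.4, -1.1]
finger_gap: 57.7
```

```bash
python3 -c "
from h import *
st();plan(580.7,136.2,175,106.1,50)"
```

```text
17.95 [580.8 116.9 212.8] [179.7   0.3 106.2] [ 0.5  0.4 -1.1] [ 0.02  0.01 -0.02] 57.7
[[50,18.8,5.0,37.8,0.006,0.005,0.002]]
```

Request:
{"fn": "servo_tool", "kwargs": {
  "motion": [
    [50,9,3,10,0.003,0.002,0.001],
    [50,6,2,12,0.003,0.002,0.001],
    [50,2,0,8,0,0,0],
    [50,0,0,0,0,0,0]
  ]
}}

```text
time: 18.35
tool_pos: [579.8, 137.3, 179.7]
tcp_rot: [-179.9, 0.0, 106.3]
ft_force: [-0.5, -0.9, -1.3]
finger_gap: 57.4
```

```bash
python3 -c "
from h import *
st();plan(580.7,136.2,90,106.1,50,step=16)"
```

```text
18.35 [579.8 137.3 179.7] [-179.9    0.   106.3] [-0.5 -0.9 -1.3] [-0.   -0.    0.03] 57.4
[[50,-0.2,0.1,15.0,-0.0,0.0,0.0],[50,-0.2,0.1,14.9,-0.0,0.0,0.001],[50,-0.2,0.1,15.0,-0.001,0.0,0.0],[50,-0.2,0.1,14.9,-0.0,0.0,0.001],[50,-0.2,0.1,15.0,-0.001,0.0,0.0],[50,-0.3,0.2,14.9,-0.0,0.0,0.001]]
```

Request:
{"fn": "servo_tool", "kwargs": {
  "motion": [
    [50,0,-0.5,15,0,0,0],
    [50,0,-1,15,0,0,0],
    [50,0,-1,15,0,0,0],
    [50,0,-1,15,0,0,0],
    [50,0,-1,13,0,0,0],
    [50,0,-1,5,0,0,0],
    [50,0,0,0,0,0,0]
  ]
}}

```text
time: 19.05
tool_pos: [572.7, 131.1, 92.3]
tcp_rot: [-179.6, 0.0, 105.9]
ft_force: [-0.6, 0.2, 0.0]
finger_gap: 57.8
```

```bash
python3 -c "
from h import *
st();plan(580.7,136.2,82,106.1,50,step=16)"
```

```text
19.05 [572.7 131.1  92.3] [-179.6    0.   105.9] [-0.6  0.2  0. ] [-0.01  0.02  0.03] 57.8
[[50,2.7,9.2,10.2,-0.007,0.001,-0.003]]
```

Request:
{"fn": "servo_tool", "kwargs": {
  "motion": [
    [50,2,6,3,-0.004,0,-0.002],
    [50,0.7,3,2,-0.002,0,-0.001],
    [50,0,0,0,0,0,0]
  ]
}}

```text
time: 19.35
tool_pos: [582.4, 136.9, 88.3]
tcp_rot: [179.9, 0.1, 106.1]
ft_force: [-0.0, 0.1, -0.3]
finger_gap: 58.0
```

```bash
python3 -c "
from h import *
st();plan(580.7,136.2,72,106.1,50,step=6)"
```

```text
19.35 [582.4 136.9  88.3] [1.799e+02 1.000e-01 1.061e+02] [-0.   0.1 -0.3] [-0.04  0.01 -0.01] 58.0
[[50,-0.1,-0.6,5.4,0.001,0.0,0.0],[50,-0.1,-0.6,5.4,0.001,0.0,0.0],[50,-0.0,-0.6,5.5,0.0,0.001,0.0]]
```

Request:
{"fn": "servo_tool", "kwargs": {
  "motion": [
    [50,0,-1,4,0.001,0,0],
    [50,0,-0.7,4,0,0,0],
    [50,0,-0.3,4,0,0,0],
    [50,0,0,1,0,0,0]
  ]
}}

```text
time: 19.75
tool_pos: [581.6, 136.8, 75.8]
tcp_rot: [179.8, 0.1, 106.1]
ft_force: [-0.0, -1.1, -0.0]
finger_gap: 57.7
```

```bash
python3 -c "
from h import *
st();plan(580.7,136.2,62,106.1,50,step=4)"
```

```text
19.75 [581.6 136.8  75.8] [1.798e+02 1.000e-01 1.061e+02] [-0.  -1.1 -0. ] [0.04 0.02 0.03] 57.7
[[50,-0.1,-0.3,3.4,0.001,0.0,0.0],[50,-0.1,-0.2,3.5,0.001,0.0,0.0],[50,-0.0,-0.3,3.4,0.001,0.001,0.0],[50,-0.1,-0.2,3.5,0.001,0.0,0.001]]
```

Request:
{"fn": "servo_tool", "kwargs": {
  "motion": [
    [50,0,-0.6,3.5,0.001,0,0],
    [50,0,-0.4,3.5,0.001,0,0],
    [50,0,-0.3,3.5,0,0,0],
    [50,0,-0.2,2.5,0,0,0],
    [50,0,0,0.6,0,0,0]
  ]
}}

```text
time: 20.25
tool_pos: [579.8, 136.1, 60.9]
tcp_rot: [179.9, 0.1, 106.1]
ft_force: [-3.0, -0.9, 5.3]
finger_gap: 57.8
```

```bash
python3 -c "
from h import *
st()"
```

```text
20.25 [579.8 136.1  60.9] [1.799e+02 1.000e-01 1.061e+02] [-3.  -0.9  5.3] [-0.1   0.58  0.03] 57.8
```

Request:
{"fn": "servo_tool", "kwargs": {
  "motion": [
    [50,0,0.3,-0.7,0,0,0],
    [50,3,0,-0.1,0,0,0],
    [50,4,0,0,0,0,0],
    [50,2.5,0,0,0,0,0],
    [50,1.5,0,0,0,0,0]
  ]
}}

```text
time: 20.75
tool_pos: [577.3, 147.3, 62.1]
tcp_rot: [179.9, 0.1, 106.1]
ft_force: [3.0, -10.3, -0.2]
finger_gap: 57.9
```

Request:
{"fn": "servo_tool", "kwargs": {
  "motion": [
    [50,1.5,0,0,0,0,0],
    [50,1.2,0,0,0,0,0]
  ]
}}

```text
time: 20.95
tool_pos: [577.3, 147.2, 62.2]
tcp_rot: [179.9, 0.4, 106.1]
ft_force: [1.5, -6.5, -1.2]
finger_gap: 57.5
```

Request:
{"fn": "servo_tool", "kwargs": {
  "motion": [
    [50,-0.4,0,0.5,0,0,0],
    [50,0,0,0.4,0,0,0],
    [66,0,0,0,0,0,0],
    [75,0,0,0,0,0,0],
    [75,0,0,0,0,0,0],
    [75,0,0,-12,0,0,0],
    [75,0,0,-30,0,0,0],
    [75,0,0,-40,0,0,0],
    [60,-15,0,-10,0,0,0],
    [60,0,0,0,0,0,0]
  ]
}}

```text
time: 21.95
tool_pos: [580.7, 133.5, 159.1]
tcp_rot: [179.9, 0.4, 106.2]
ft_force: [-0.1, 0.0, -0.9]
finger_gap: 60.0
```

```bash
python3 -c "
from h import *
st();plan(600,67.9,150,106.1,50,step=26)"
```

```text
21.95 [580.7 133.5 159.1] [179.9   0.4 106.2] [-0.1  0.  -0.9] [-0.05 -0.01 -0.03] 60.0
[[50,-22.8,0.1,3.2,0.001,0.002,0.0],[50,-22.8,0.1,3.1,0.0,0.002,0.001],[50,-22.7,0.1,3.1,0.001,0.003,0.0]]
```

```bash
python3 -c "
from h import *
plan(607.5,38,150,106.1,0,step=26)"
```

```text
[[0,-24.8,-0.2,2.4,0.0,0.002,0.0],[0,-24.8,-0.2,2.4,0.001,0.002,0.0],[0,-24.8,-0.2,2.4,0.0,0.001,0.001],[0,-24.7,-0.2,2.3,0.001,0.002,0.0]]
```

Request:
{"fn": "servo_tool", "kwargs": {
  "motion": [
    [0,-25,-0.2,2,0,0.002,0],
    [0,-25,-0.2,2,0,0.002,0],
    [0,-25,-0.2,2,0,0.001,0],
    [0,-20,-0.2,2,0,0.001,0],
    [0,0,0,0,0,0,0]
  ],
  "force": 40
}}

```text
time: 22.45
tool_pos: [606.5, 40.4, 150.1]
tcp_rot: [179.9, -0.1, 106.2]
ft_force: [-0.3, -0.0, 0.9]
finger_gap: 0.2
```

```bash
python3 -c "
from h import *
st();plan(608,39,54,106.1,0,step=18)"
```

```text
22.45 [606.5  40.4 150.1] [ 1.799e+02 -1.000e-01  1.062e+02] [-0.3 -0.   0.9] [ 0.02  0.03 -0.01] 0.2
[[0,-0.3,0.1,16.0,0.0,-0.0,0.0],[0,-0.3,0.2,16.0,0.0,-0.0,0.0],[0,-0.3,0.1,16.0,0.001,-0.0,0.0],[0,-0.3,0.2,16.0,0.0,-0.0,0.001],[0,-0.4,0.2,16.1,0.001,-0.001,0.0],[0,-0.3,0.1,16.0,0.0,-0.0,0.001]]
```

Request:
{"fn": "servo_tool", "kwargs": {
  "motion": [
    [0,-0.4,0,16,0,0,0],
    [0,-0.4,0,16,0,0,0],
    [0,-0.4,0,16,0,0,0],
    [0,-0.4,0,16,0,0,0],
    [0,-0.4,0,14,0,0,0],
    [0,0,0,8,0,0,0],
    [0,0,0,0,0,0,0]
  ]
}}

```text
time: 23.15
tool_pos: [601.6, 43.9, 50.8]
tcp_rot: [-179.6, -0.3, 106.4]
ft_force: [0.2, -0.3, 0.2]
finger_gap: -0.4
```

```bash
python3 -c "
from h import *
st();plan(606,46,54,106.1,0,step=18)"
```

```text
23.15 [601.6  43.9  50.8] [-179.6   -0.3  106.4] [ 0.2 -0.3  0.2] [ 0.04 -0.03  0.02] -0.4
[[0,0.8,4.8,-3.2,-0.006,-0.006,0.005]]
```

Request:
{"fn": "servo_tool", "kwargs": {
  "motion": [
    [0,0,5,-1,-0.006,-0.003,0.005],
    [0,2,0.5,0,0,0,0],
    [0,3,0,0,0,0,0],
    [0,3,0,0,0,0,0]
  ]
}}

```text
time: 23.55
tool_pos: [606.5, 53.7, 53.7]
tcp_rot: [179.8, -0.1, 106.1]
ft_force: [-0.7, -3.7, -1.6]
finger_gap: -0.2
```

```bash
python3 -c "
from h import *
st()"
```

```text
23.55 [606.5  53.7  53.7] [ 1.798e+02 -1.000e-01  1.061e+02] [-0.7 -3.7 -1.6] [-0.42 -0.07 -0.04] -0.2
```

Request:
{"fn": "servo_tool", "kwargs": {
  "motion": [
    [0,4,-0.3,0,0,0,0],
    [0,4,-0.3,0,0,0,0],
    [0,4,0,0,0,0,0],
    [0,4,0,0,0,0,0],
    [0,3,0,0,0,0,0]
  ]
}}

```text
time: 24.05
tool_pos: [601.3, 72.1, 55.1]
tcp_rot: [179.7, 0.1, 106.1]
ft_force: [5.0, -17.9, -2.2]
finger_gap: -0.0
```

Request:
{"fn": "servo_tool", "kwargs": {
  "motion": [
    [0,1.5,0,0,0,0,0],
    [0,1.5,0,0,0,0,0]
  ]
}}

```text
time: 24.25
tool_pos: [601.4, 71.8, 55.2]
tcp_rot: [179.7, 0.4, 106.0]
ft_force: [3.1, -11.5, -3.2]
finger_gap: -0.4
```

Request:
{"fn": "servo_tool", "kwargs": {
  "motion": [
    [0,1.5,0,0,0,0,0],
    [0,1.5,0,0,0,0,0]
  ]
}}

```text
time: 24.45
tool_pos: [601.5, 71.6, 55.3]
tcp_rot: [179.6, 0.7, 106.0]
ft_force: [3.4, -9.9, -1.8]
finger_gap: 0.0
```

Request:
{"fn": "servo_tool", "kwargs": {
  "motion": [
    [0,3,0,0,0,-0.005,0],
    [0,3,0,0,0,-0.005,0]
  ]
}}

```text
time: 24.65
tool_pos: [601.6, 70.9, 55.6]
tcp_rot: [179.6, 1.9, 105.9]
ft_force: [5.2, -18.4, -2.9]
finger_gap: 0.0
```

```bash
python3 -c "
from h import *
st()
a=cv2.resize(snapshot('side')[120:270,230:390],None,fx=4,fy=4,interpolation=2);cv2.imwrite('pics/side3.png',a)"
```

```text
24.65 [601.6  70.9  55.6] [179.6   1.9 105.9] [  5.2 -18.4  -2.9] [-2.43 -0.64  0.09] 0.0
```

View pics/side3.png

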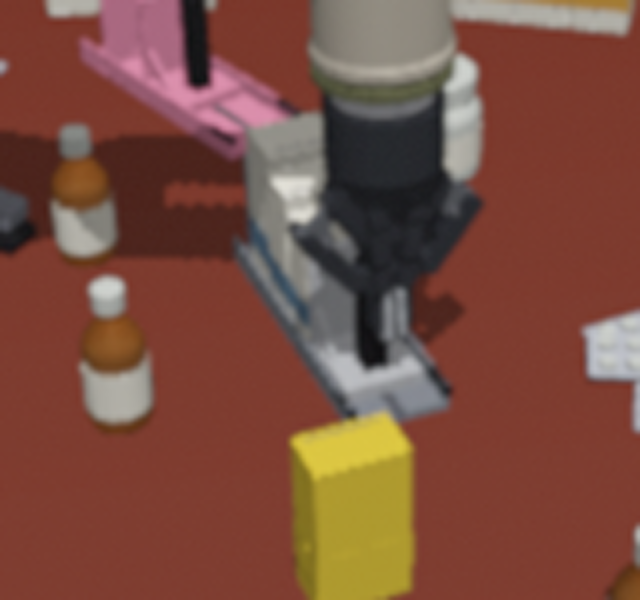

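Request:
{"fn": "servo_tool", "kwargs": {
  "motion": [
    [0,-4,0,0,0,0.01,0],
    [0,-15,0,0,0,0.01,0],
    [0,-10,0,-10,0,0,0],
    [0,0,0,-40,0,0,0],
    [0,0,0,-45,0,0,0],
    [0,0,0,-45,0,0,0],
    [0,-20,0,-45,0,0,0],
    [0,-10,0,-30,0,0,0],
    [0,0,0,0,0,0,0],
    [0,0,0,0,0,0,0]
  ]
}}

```text
time: 25.7
tool_pos: [614.2, 17.3, 284.1]
tcp_rot: [179.6, 0.5, 105.9]
ft_force: [-0.1, -1.0, -1.1]
finger_gap: -0.3
```

```bash
python3 - <<'E'
from h import *
st()
s=sense();a=snapshot("wrist");cv2.imwrite("pics/w4f.png",a)
np.savez("/tmp/w4.npz",p=s["tool_pos"],r=s["tcp_rot"])
b=a[0:200,230:430];b=cv2.resize(b,None,fx=3,fy=3,interpolation=2)
cv2.imwrite("pics/w4.png",b)
E
```

```text
25.7 [614.2  17.3 284.1] [179.6   0.5 105.9] [-0.1 -1.  -1.1] [-0.    0.03 -0.03] -0.3
```

View pics/w4.png

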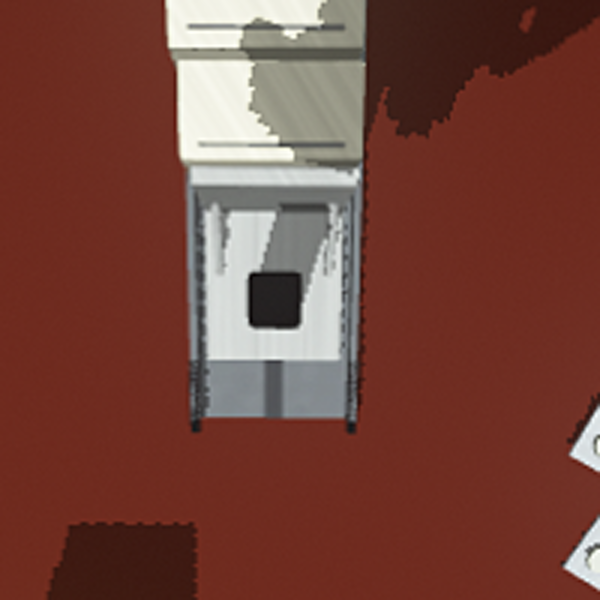

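```bash
python3 - <<'E'
from h import *
q=np.load("/tmp/w4.npz");p,r=q["p"],q["r"]
a=np.radians(16.1);ux=np.array([np.cos(a),np.sin(a)]);uy=np.array([-ux[1],ux[0]])
L=lambda X,Y,z:(lambda w:np.round([(w-[570.8,170.7])@ux,(w-[570.8,170.7])@uy],1))(wback((230+X/3,Y/3),z,p,r)[:2])
for n,X,Y,z in(("post",274,300,101),("plate/row y165",275,165,90),("y185",275,185,90),("y205",275,205,90),("thin -y L",181,163,102),("thin -y R",363,163,102),("thin +y L",177,60,102),("mid -y",168,48,114),("mid -y R",365,48,114),("floor end",275,418,6)): print(n,L(X,Y,z))
b=cv2.imread("pics/w4f.png")[0:130,270:370];b=cv2.resize(b,None,fx=4.5,fy=4.5,interpolation=2);cv2.imwrite("pics/w4b.png",b)
E
```

```text
post [  0.3 -81.1]
plate/row y165 [  0.9 -38.9]
y185 [  0.8 -44.9]
y205 [  0.8 -51. ]
thin -y L [-28.9 -40. ]
thin -y R [ 28.6 -40.2]
thin +y L [-29.1 -11.3]
mid -y [-30.6 -11.1]
mid -y R [ 27.4 -11.2]
floor end [   1.  -128.3]
```

View pics/w4b.png

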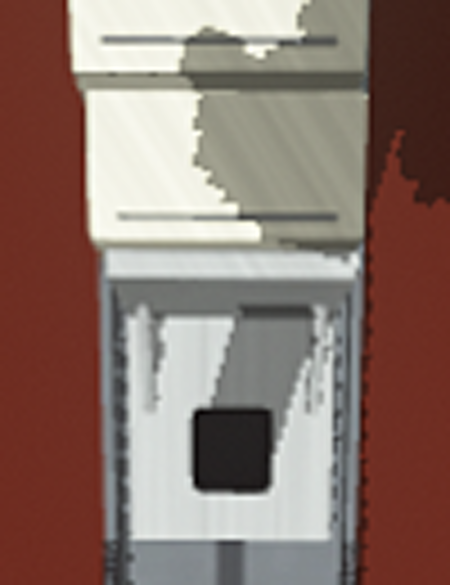

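```bash
python3 -c "
from h import *
st();print(hand_in())"
```

```text
25.75 [614.4  17.4 284.4] [179.5   0.5 105.9] [0.3 0.5 1.3] [-0.07 -0.05 -0.04] 0.3
the job is handed in; nothing more can be done
None
```

I filed both loose cartons upright in the channel and handed the job in at 25.8 s, with the arm clear of everything. From the end wall the row now runs tallest, middle, shortest, stop.

**What I did**
- I drew the stop back to its end.
- I set the middle carton down and used it to push the tallest against the end wall. The wall took about 12 N with no further movement.
- I added the thin carton up to contact, then pushed the stop up from behind its post with shut fingers. It held at about 18 N, with no further advance when pushed again.

**Last checks**
- **Stop and thin carton:** in the last wrist view, the stop's face is at y ≈ -39 mm and the thin carton's rear face at -40 mm.
- **Thin and middle cartons:** their faces meet at -11.3 and -11.1 mm, so no gap shows there. Both agreements are within the 2 mm calibration.
- **Disagreement:** working from the arm's own contact positions, I estimated the stop's face at about -41 mm against an expected -38 mm. The camera's -39 mm lies between the two.
- **Wall end:** I did not view the joint between the tallest carton and the wall at the end. That contact is known only from the push forces.
- **Bystanders:** the arm never went near the bottles, jar, flat carton or look-alikes, but I did not re-measure their positions afterwards.

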